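# Turn the kerb insert and roll the tin to its line

### The arm

A 7-joint arm with a two-finger parallel gripper is mounted at the origin on the work surface. World frame = base frame: x ahead of the robot, y to its left, z up, the work surface at z = 0. Lengths are in m, angles in rad, forces in N, time in s.
With the tool pointing down it reaches from about 0.425 to 0.875 m from the base axis. Payload 4.7 kg.
Tool frame: the origin (TCP) lies at the very end of the fingers, on their centre line; the grasp point (between the pads) lies 19 mm behind it; x points along the fingers, z is the direction in which the jaws open and shut, and the axes are right-handed (so a half turn about x gives the same grasp; the last joint's range is limited). The gripper opens to 87 mm and grips with 3 to 60 N. Pads are 19 mm wide; open, the fingers measure 117 mm over their backs; the gripper's body (75 mm by 190 mm) begins 51 mm behind the grasp point.
Start: joints at [-1.117, 0.321, -0.07, 1.45, 0.023, 1.371, -0.057], TCP at [0.277, 0.588, 0.223] pointing down, gripper open.
Joint ranges: [-2.86, 2.86], [-0.3, 2.09], [-1.38, 1.24], [0.06, 2.45], [-1.56, 4.7], [0.09, 2.05], [-2.69, 2.69]. Speed limits (rad/s): [2.57, 2.57, 3.14, 3.14, 3.14, 3.14, 3.14].

### API

Orientations are given as a rotation vector (axis times angle).
In Python, from bench import telemetry, viewer, workorder gives the robot as it stands.
- The arm moves only by the shell command python3 -m creep 'ROWS' [FORCE]. ROWS is JSON, a list of rows, each an object of numbers: "fingers": the opening, from 0 (shut) to 1 (fully open); "x", "y", "z": the shift along the tool's x, y, z in units of 40 mm (1.0 is 40 mm); "twist": the turn about the tool's x in units of 5 degrees (1.0 is 5 degrees). In form: [{"fingers": .., "x": .., "y": .., "z": .., "twist": ..}, ...]. A call has 1 to 20 rows; each row is the pose to reach, as a shift and turn from the pose commanded when the call began, along the tool's axes at that moment; what a row does not reach only later rows make up. A row lasts 1/12 s, in which the tool goes at most 41.7 mm and 7.16 degrees, less where a joint would pass 70% of its speed; a pose out of reach is approached as far as the arm can. A call with a gripper value outside its range is refused whole. The fingers move at their own pace and stop on an object; FORCE is the grip in N (left out, the last holds). Time passes only in rows, so rows that repeat a pose let the fingers close. It gives the time, the measured TCP pose, the force and the opening at its end, in the units of the state.
- telemetry.get_state(): the state, without advancing time (a new reading comes with each control period).
- viewer.get_image(name): name is "side" or "top"; returns a dict with "pixels" (400x640x3 uint8, red, green, blue), "z_map" (400x640 float32, m along the optical axis (not along the pixel's ray), 0 where there is no reading), "K" (3x3 intrinsics, pixels), "xyz" and "attitude" of the camera in the world. Camera axes: x right, y up, looking along -z (the intrinsics and any distortion apply to the point x, -y, -z); pixel columns grow to the right and rows downward; lengths in m; the calibration is good to about 2 mm. A picture is of the moment at which its call begins.
- workorder.close_job(): hands the job in, once; it reports no verdict.
The state is a dict: "time": time; "joint_positions": joint angles; "qd": joint speeds; "joint_torque": joint torques, N m; "position": TCP position; "tool_rot": TCP orientation; "ft_force": force on the tool from outside, world axes, zero at the start; "torque": the same for the moment, N m; "grip_width": opening from 0.0 (shut) to 1.0 (fully open).
Only numpy, scipy, OpenCV 4.12 (cv2) and the standard library are available. Lean on these libraries where they do the work, as an engineer would, in place of code of your own. Each camera call takes 0.05 s, during which the arm holds its last target.

### The job

The big tin lying on the wooden display board should lie on show on the insert, but the insert's kerb is on the near side of it and bars the tin's way. Lift the insert out, turn it half round and press it fully home in its recess so that the kerb is at the end away from the tin; then roll the tin gently along the board, never lifting it, and leave it lying still with its middle over the dark line on the insert, clear of the kerb. Leave the standing tin, the jar and the punnet of lemons where they are.

Things in the scene. Friction and masses are not known exactly. Their poses are not given: they have to be found in the camera images.
- board: Fixed wooden display board, 192 mm wide (x), 422 mm long (y), 22 mm tall, on the counter, yaw within 0.3 rad of 0. Origin on its underside. The tin is to roll along its +y. Flat runway at y = -226 to 20 mm, top z = 22 mm; a stop strip 12 mm high crosses it at y = -240 to -226. The recess follows, then a rim 20 mm wide at the +y end and 15 mm at the sides, also 22 mm tall.
- recess (a point): Centre of the floor of the open rectangular recess in the board, at board x 0, y 91 mm, z 6 mm; board axes. The recess is 162 mm (x) by 142 mm (y) and 16 mm deep.
- insert: Loose wooden insert, 0.3 to 0.5 kg: a plate 160 (x) by 140 (y) by 16 mm thick, snug in the recess (1 mm all round), its top then flush with the runway, with a kerb along one 160 mm edge. Origin: centre of its underside; +y points from the kerb across the plate, z up. At the start it is seated with the kerb towards the tin: its yaw is the board's. Turned, the yaw is pi more.
- kerb (a point): Grip point in the middle of the insert's kerb, an upright bar 22 mm thick (y), 160 mm long (x), its top 56 mm above the insert's underside. The point is 42 mm above that underside and 59 mm from the plate's centre (insert y = -59); insert axes. Seated and turned it is at board y 150, z 48 mm. Centre of mass is about 23 mm from the kerb towards the plate: held here, the plate sags a little and may need pressing down.
- line (a point): Middle of the dark line, 4 mm wide, painted across the top of the insert's plate along its x, 80 mm from the kerb's middle plane (insert y = 21, z = 16 mm); insert axes. With the insert turned and seated it is at board y 70 mm; a tin centred over it is 20 mm short of touching the kerb.
- tin_center (a point): Centre of the steel tin, plain paper label, lying on its side on the runway: closed cylinder, diameter 100, length 120 mm, 0.5 to 0.95 kg, too thick to grasp; at the start board x 0, y -165 to -120 mm, z 72 mm. It rolls easily: let go at 0.05 m/s it coasts about 15 mm, at 0.1 m/s 60 mm. A light touch on its top stops it; fingertips drawn across its top roll it half as far as they move.
- tin: The same lying tin; origin at its centre. Its x axis is the cylinder's axis and lies along the board's x within 0.04 rad; its other axes turn as it rolls.
- standing_tin: Bystander: an equal tin, standing upright on the counter past the board's -y end; origin at the centre of its underside.
- jar: Bystander: amber glass jar, 70 mm diameter, 110 mm tall, on the counter beside the board's far (+x) edge; origin at the centre of its underside.
- punnet: Bystander: plywood punnet of lemons, 110 by 150 mm, about 60 mm tall, on the counter beside the board's +x edge; origin at the centre of its underside.
Mind the look-alikes: they are no part of the job. Leave any blue or pink look-alike of the tin alone.

How it is judged:
By the outcome, as a careful person would: the job done as asked, in the order asked, and still so for the second after the job is handed in, with the robot touching nothing.
It also fails if it takes over 69 s, if anything falls off the work surface, if the arm or the gripper's body presses on something with over 40 N, if the wrist force passes 120 N, or if a joint passes its speed limit or range.

## Working session

There is one attempt and no reset: what is moved stays moved. The work goes in short steps, Python scripts to look and compute and a shell command to move; the robot and the scene stay as the last step left them, time stands still between calls to the robot, and variables do not carry over. Pictures are saved under pics/ and viewed, and the job is handed in when it is done.

```bash
ls; mkdir -p pics; python3 - <<'E'
from bench import telemetry, viewer
import cv2,numpy as np
s=telemetry.get_state();print(s)
for n in("side","top"):
    im=viewer.get_image(n);cv2.imwrite(f"pics/{n}0.png",im["pixels"][:,:,::-1]);print(n,im["K"],im["xyz"],im["attitude"],im.keys())
    np.savez(f"{n}0.npz",**{k:np.array(v) for k,v in im.items()})
E
```

```text
pics
{'time': 0.0, 'joint_positions': array([-1.11693173,  0.32184178, -0.07007023,  1.45164199,  0.02262862,
        1.3707915 , -0.05691087]), 'qd': array([-1.86538226e-04, -5.03384458e-05,  3.47730592e-04, -2.46246963e-04,
       -3.62585635e-04,  3.83755466e-04,  9.09280351e-04]), 'joint_torque': array([ 2.49200612e-04, -4.91289282e+01, -4.03803606e-01, -3.12529743e+01,
       -6.39027846e-02,  4.37590457e-02,  1.84256387e-04]), 'position': array([0.276556  , 0.58763847, 0.22146577]), 'tool_rot': array([-0.88059134,  1.38728636,  0.87874882]), 'ft_force': array([ 0.39081316, -0.25709164, -1.05970228]), 'torque': array([-0.01503904, -0.00538531,  0.01033152]), 'grip_width': 1.001618129714605}
side [[398.82288779   0.         323.05896813]
 [  0.         398.82288779 191.9156598 ]
 [  0.           0.           1.        ]] [ 0.2325319 -0.8826398  0.6841496] [ 0.94086871 -0.18311062 -0.3021336 ] dict_keys(['pixels', 'z_map', 'K', 'xyz', 'attitude'])
top [[373.91146422   0.         312.74194823]
 [  0.         373.91146422 197.99578538]
 [  0.           0.           1.        ]] [ 0.48205834 -0.12289249  0.98273855] [ 0.04295063 -0.05327104 -1.5685471 ] dict_keys(['pixels', 'z_map', 'K', 'xyz', 'attitude'])
```

View pics/side0.png

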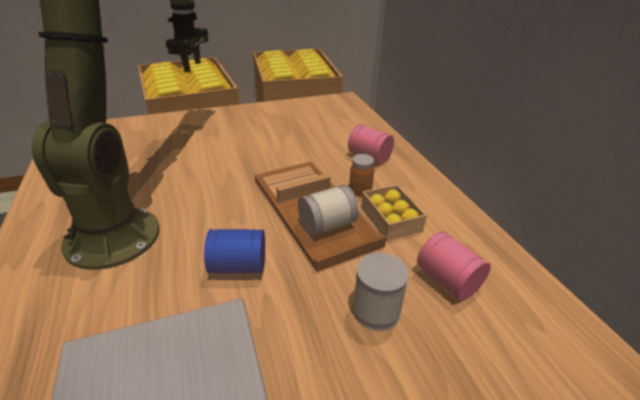

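View pics/top0.png

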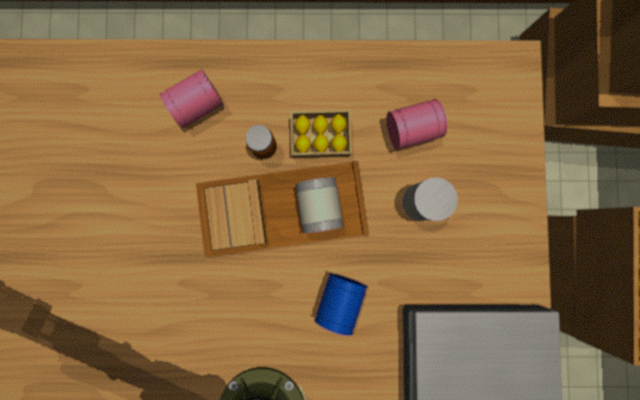

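The tin on the board is the pale-label one at top px (320,205). Blue (341,304) and pink (192,98), (416,124) lie off the board, and (435,200) stands upright. I'll confirm this with a crop and measure.

```bash
cat > h.py <<'E'
import numpy as np,cv2
from scipy.spatial.transform import Rotation as R
def load(f): return dict(np.load(f))
def cloud(d):
    K=d["K"];v,u=np.mgrid[:400,:640];z=d["z_map"]
    p=np.stack([(u-K[0,2])/K[0,0]*z,-(v-K[1,2])/K[1,1]*z,-z],-1)
    return p@R.from_rotvec(d["attitude"]).as_matrix().T+d["xyz"]
def ray(d,uv,h):
    K=d["K"];uv=np.atleast_2d(uv).astype(float)
    r=np.stack([(uv[:,0]-K[0,2])/K[0,0],-(uv[:,1]-K[1,2])/K[1,1],-np.ones(len(uv))],-1)@R.from_rotvec(d["attitude"]).as_matrix().T
    t=(h-d["xyz"][2])/r[:,2]; return d["xyz"]+r*t[:,None]
def proj(d,p):
    K=d["K"];q=(np.atleast_2d(p)-d["xyz"])@R.from_rotvec(d["attitude"]).as_matrix()
    return np.stack([q[:,0]/-q[:,2]*K[0,0]+K[0,2],-q[:,1]/-q[:,2]*K[1,1]+K[1,2]],-1)
E
python3 - <<'E'
from h import *
d=load("top0.npz");P=cloud(d)
print(P[300,100],P[120,100],P[230,290],P[205,320],P[215,220],P[215,258])
z=P[...,2]
roi=np.zeros((400,640),np.uint8);roi[155:262,190:372]=1
m=((z>0.012)&(roi>0)).astype(np.uint8)
n,l,st,c=cv2.connectedComponentsWithStats(m)
i=1+np.argmax(st[1:,4]);m=(l==i).astype(np.uint8)*255
cv2.imwrite("pics/mask0.png",cv2.resize(m[140:270,180:400],None,fx=3,fy=3))
im=d["pixels"][140:270,180:400,::-1]
cv2.imwrite("pics/crop0.png",cv2.resize(im,None,fx=3.5,fy=3.5,interpolation=2))
# kerb
k=((z>0.045)&(roi>0));k[:,275:]=0
ys,xs=np.nonzero(k);q=P[ys,xs];print("kerb",len(q),np.median(q[:,2]),cv2.minAreaRect(q[:,:2].astype(np.float32)*1000))
t=(z>0.045)&(roi>0);t[:,:275]=0
ys,xs=np.nonzero(t);q=P[ys,xs];print("tin",len(q),q[:,2].max(),cv2.minAreaRect(q[:,:2].astype(np.float32)*1000))
ys,xs=np.nonzero((m>0)&(z<0.03)&(z>0.015));q=P[ys,xs];print("board",np.median(q[:,2]),cv2.minAreaRect(q[:,:2].astype(np.float32)*1000),)
E
```

```text
[0.27814692 0.41781834 0.00260233] [ 0.74959546  0.43774312 -0.00249674] [ 0.45886143 -0.07117533  0.02394109] [ 0.51883527 -0.14532056  0.1196139 ] [0.4968884  0.10847015 0.02199045] [0.49644089 0.005765   0.06072056]
kerb 679 0.061070371669649015 ((546.7096557617188, -13.903594970703125), (208.13929748535156, 144.6081085205078), 24.53367805480957)
tin 2107 0.9827385541210945 ((521.607421875, -143.30203247070312), (119.89857482910156, 99.52027130126953), 9.075794219970703)
board 0.021276716382238436 ((515.7721557617188, -47.831695556640625), (192.1558837890625, 422.8114013671875), 8.045612335205078)
```

View pics/crop0.png

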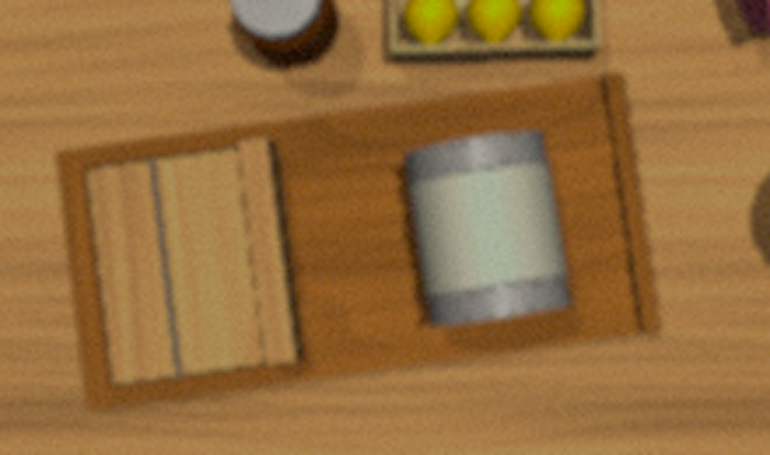

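View pics/mask0.png

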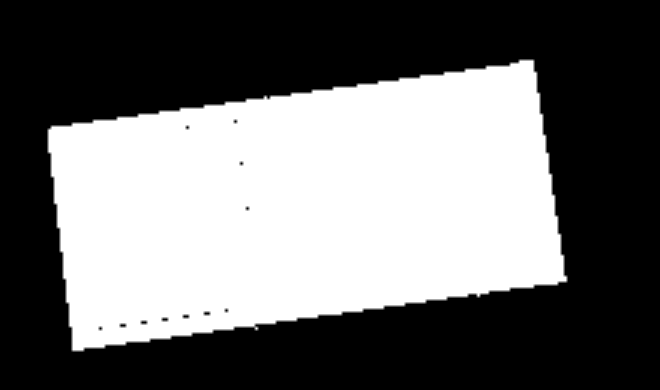

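The crop shows the pale tin alone on the board, with the kerb on its side of the insert and the dark line beyond it. Next: refine the kerb and tin.

```bash
cat >> h.py <<'E'
YAW=np.deg2rad(8.05);C=np.array([.51577,-.04783])
def setb(yaw,c):
    global YAW,O,BR
    YAW=yaw;BR=np.array([[np.cos(yaw),-np.sin(yaw)],[np.sin(yaw),np.cos(yaw)]]);O=np.array(c)-BR@[0,-.029]
setb(YAW,C)
def toB(p): return (np.asarray(p)[...,:2]-O)@BR
def toW(b): return np.asarray(b)@BR.T+O
E
python3 - <<'E'
from h import *
for n in("top","side"):
    d=load(n+"0.npz");P=cloud(d);B=toB(P);z=P[...,2]
    g=(np.abs(B[...,0])<.12)&(B[...,1]>-.26)&(B[...,1]<.2)
    print(n,"run z",np.median(z[g&(np.abs(B[...,1]+.02)<.02)]),"counter",np.median(z[(B[...,0]<-.12)&(B[...,0]>-.17)&(abs(B[...,1])<.15)]))
    k=g&(z>.05)&(z<.066)&(abs(B[...,1]-.03)<.03)
    b=B[k];print("kerb",np.percentile(b,[2,50,98],axis=0),np.median(z[k]))
    x=b[:,0];print("tilt",np.polyfit(x,b[:,1],1))
    t=g&(z>.045)&(z<.13)&(B[...,1]<-.04);b=B[t]
    top=t&(z>.1)
    print("tin",np.percentile(b,[1,50,99],axis=0),np.polyfit(b[:,0],b[:,1],1), np.percentile(z[t],99), "ends mid",np.percentile(B[top],[1,99],axis=0))
    # circle fit to y,z
    bb=b[:,1];zz=z[t];A=np.c_[2*bb,2*zz,np.ones(len(bb))];s=np.linalg.lstsq(A,bb**2+zz**2,rcond=None)[0];print("circ",s[:2],np.sqrt(s[2]+s[0]**2+s[1]**2))
print(O,toW([0,.032]),toW([0,.15]))
E
```

```text
top run z 0.0208221303814764 counter -0.000591847875982654
kerb [[-0.07683884  0.02075296]
 [-0.00093152  0.03104182]
 [ 0.07616423  0.04226428]] 0.06099201588391423
tilt [-0.00018977  0.03106987]
tin [[-0.06636558 -0.20338523]
 [-0.00606518 -0.1242211 ]
 [ 0.11774109 -0.07632701]] [-0.14121069 -0.1257278 ] 0.1227527455338669 ends mid [[-0.06634368 -0.16369815]
 [ 0.05114045 -0.08465097]]
circ [-0.12746237  0.05997   ] 0.0590799322074386
side run z 0.019895357669675318 counter -0.0012814825103867333
kerb [[-0.08034487  0.01750886]
 [-0.00589121  0.02333665]
 [ 0.07372496  0.04015295]] 0.05957004192901
tilt [-0.00406097  0.02604092]
tin [[-0.06974086 -0.20986162]
 [-0.02051983 -0.15722341]
 [ 0.11753077 -0.08630742]] [-0.19270288 -0.15393341] 0.12092193365947797 ends mid [[-0.0693198  -0.16696643]
 [ 0.05076263 -0.09935465]]
circ [-0.13726394  0.07601163] 0.040189651769475115
[ 0.51170892 -0.01911576] [0.50722773 0.01256892] [0.49070334 0.12940618]
```

```bash
cat >> h.py <<'E'
def delta(s,pw,twist_ref=None):
    """tool-axis shift (units of 40mm) from current measured pose to world TCP pw"""
    M=R.from_rotvec(s["tool_rot"]).as_matrix(); return M.T@(np.asarray(pw)-s["position"])/.04
def jaw(s):
    M=R.from_rotvec(s["tool_rot"]).as_matrix(); return np.rad2deg(np.arctan2(M[1,2],M[0,2])),M
E
python3 - <<'E'
from h import *
from bench import telemetry
s=telemetry.get_state();a,M=jaw(s);print(a,np.round(M,3))
w=toW([0,.032]);print(w,delta(s,[*w,.14]),delta(s,[*w,.031]))
E
```

```text
64.80293711095814 [[-0.001 -0.905  0.426]
 [-0.002  0.426  0.905]
 [-1.    -0.    -0.002]]
[0.50722773 0.01256892] [  2.05825882 -11.33867534 -10.55149052] [  4.78325475 -11.33843052 -10.54678959]
```

```bash
python3 -m creep '[{"fingers":0.6,"x":0.6,"y":-3,"z":-2.8,"twist":-2},{"fingers":0.6,"x":1.2,"y":-6,"z":-5.5,"twist":-4},{"fingers":0.6,"x":2.5,"y":-11.34,"z":-10.55,"twist":-6.65},{"fingers":0.6,"x":2.5,"y":-11.34,"z":-10.55,"twist":-6.65},{"fingers":0.6,"x":2.5,"y":-11.34,"z":-10.55,"twist":-6.65},{"fingers":0.6,"x":2.5,"y":-11.34,"z":-10.55,"twist":-6.65},{"fingers":0.6,"x":2.5,"y":-11.34,"z":-10.55,"twist":-6.65},{"fingers":0.6,"x":2.5,"y":-11.34,"z":-10.55,"twist":-6.65},{"fingers":0.6,"x":2.5,"y":-11.34,"z":-10.55,"twist":-6.65},{"fingers":0.6,"x":2.5,"y":-11.34,"z":-10.55,"twist":-6.65},{"fingers":0.6,"x":2.5,"y":-11.34,"z":-10.55,"twist":-6.65},{"fingers":0.6,"x":2.5,"y":-11.34,"z":-10.55,"twist":-6.65},{"fingers":0.6,"x":2.5,"y":-11.34,"z":-10.55,"twist":-6.65},{"fingers":0.6,"x":2.5,"y":-11.34,"z":-10.55,"twist":-6.65},{"fingers":0.6,"x":2.5,"y":-11.34,"z":-10.55,"twist":-6.65},{"fingers":0.6,"x":2.5,"y":-11.34,"z":-10.55,"twist":-6.65},{"fingers":0.6,"x":2.5,"y":-11.34,"z":-10.55,"twist":-6.65},{"fingers":0.6,"x":2.5,"y":-11.34,"z":-10.55,"twist":-6.65},{"fingers":0.6,"x":2.5,"y":-11.34,"z":-10.55,"twist":-6.65},{"fingers":0.6,"x":2.5,"y":-11.34,"z":-10.55,"twist":-6.65}]' 30
cat > st.py <<'E'
from h import *
from bench import telemetry
import sys
s=telemetry.get_state();a,M=jaw(s)
print("t %.2f"%s["time"],"pos",np.round(s["position"],4),"jaw %.2f"%a,"downerr",np.round(M[:2,0],4),"B",np.round(toB(s["position"])*1000,1),"F",np.round(s["ft_force"],1),"T",np.round(s["torque"],2),"g %.3f"%s["grip_width"],"q",np.round(s["joint_positions"],2))
if len(sys.argv)>3:
    b=[float(v) for v in sys.argv[1:4]];print("units",np.round(delta(s,[*toW([b[0]/1000,b[1]/1000]),b[2]/1000]),3),"twist to 98.05: %.3f, to -81.95: %.3f"%((a-98.05)/5,((a+81.95+180)%360-180)/5))
E
python3 st.py 0 32 31
```

```text
time: 1.77
position: [0.5072, 0.0151, 0.1226]
tool_rot: [-1.314, 1.137, 1.314]
ft_force: [-0.1, 0.6, 0.4]
grip_width: 0.602
t 1.77 pos [0.5072 0.0151 0.1226] jaw 98.23 downerr [0.     0.0007] B [ 0.4 34.5] F [-0.1  0.6  0.4] T [0.02 0.02 0.  ] g 0.602 q [-0.43  0.09  0.37  1.94 -0.04  1.12  1.67]
units [ 2.291  0.01  -0.065] twist to 98.05: 0.036, to -81.95: -35.964
```

```bash
python3 - <<'E'
from h import *
from bench import viewer
im=viewer.get_image("side");cv2.imwrite("pics/s1.png",cv2.resize(im["pixels"][120:300,200:460,::-1],None,fx=3,fy=3,interpolation=2))
E
python3 st.py 0 32 31
```

```text
t 1.82 pos [0.5073 0.015  0.1227] jaw 98.22 downerr [0.0002 0.0006] B [ 0.4 34.4] F [ 0.  -1.3  0.1] T [ 0.09 -0.04 -0.05] g 0.598 q [-0.43  0.09  0.37  1.94 -0.04  1.12  1.67]
units [ 2.293  0.012 -0.061] twist to 98.05: 0.035, to -81.95: -35.965
```

View pics/s1.png

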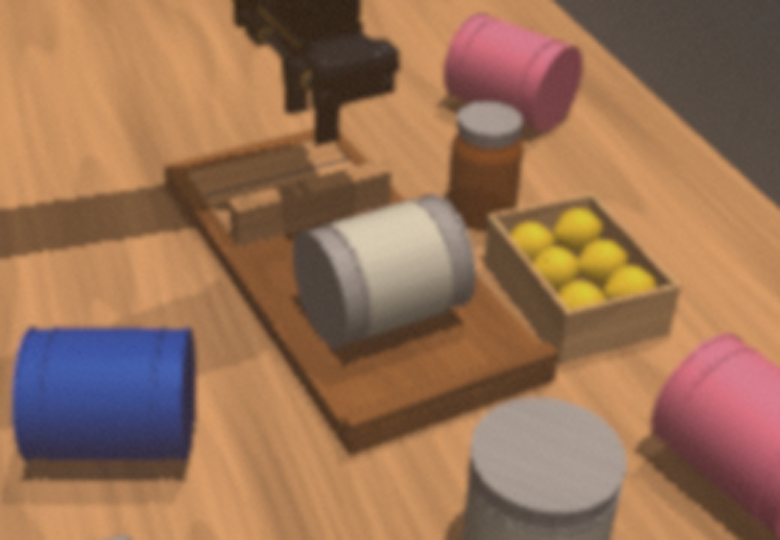

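The gripper is above the kerb (crop 310,190), clear of the tin. Descending and gripping.

```bash
python3 -m creep '[{"fingers":0.6,"x":0.5,"y":0.01,"z":-0.07,"twist":0.03},{"fingers":0.6,"x":1,"y":0.01,"z":-0.07,"twist":0.03},{"fingers":0.6,"x":1.5,"y":0.01,"z":-0.07,"twist":0.03},{"fingers":0.6,"x":1.9,"y":0.01,"z":-0.07,"twist":0.03},{"fingers":0.6,"x":2.15,"y":0.01,"z":-0.07,"twist":0.03},{"fingers":0.6,"x":2.27,"y":0.01,"z":-0.07,"twist":0.03},{"fingers":0.6,"x":2.27,"y":0.01,"z":-0.07,"twist":0.03},{"fingers":0.6,"x":2.27,"y":0.01,"z":-0.07,"twist":0.03}]'; python3 st.py 0 32 31
```

```text
time: 2.48
position: [0.508, 0.0107, 0.0324]
tool_rot: [-1.311, 1.14, 1.31]
ft_force: [0.9, 0.0, 0.4]
grip_width: 0.601
t 2.48 pos [0.508  0.0107 0.0324] jaw 97.94 downerr [0.0009 0.0002] B [ 0.6 30.1] F [0.9 0.  0.4] T [-0.    0.   -0.01] g 0.601 q [-0.41  0.21  0.36  2.02 -0.09  0.93  1.72]
units [0.034 0.014 0.048] twist to 98.05: -0.023, to -81.95: 35.977
```

```bash
python3 -m creep '[{"fingers":0.6,"x":0.03,"y":0.01,"z":0.04,"twist":0},{"fingers":0.6,"x":0.03,"y":0.01,"z":0.04,"twist":0},{"fingers":0.2,"x":0.03,"y":0.01,"z":0.04,"twist":0},{"fingers":0,"x":0.03,"y":0.01,"z":0.04,"twist":0},{"fingers":0,"x":0.03,"y":0.01,"z":0.04,"twist":0},{"fingers":0,"x":0.03,"y":0.01,"z":0.04,"twist":0},{"fingers":0,"x":0.03,"y":0.01,"z":0.04,"twist":0},{"fingers":0,"x":0.03,"y":0.01,"z":0.04,"twist":0}]' 55; python3 st.py 0 32 31
```

```text
time: 3.15
position: [0.507, 0.0117, 0.0306]
tool_rot: [-1.31, 1.141, 1.31]
ft_force: [-0.7, -0.3, 0.8]
grip_width: 0.247
t 3.15 pos [0.507  0.0117 0.0306] jaw 97.90 downerr [ 0.0003 -0.0002] B [-0.3 31.2] F [-0.7 -0.3  0.8] T [-0.17  0.07  0.03] g 0.247 q [-0.41  0.21  0.36  2.02 -0.09  0.93  1.71]
units [-0.009 -0.008  0.021] twist to 98.05: -0.030, to -81.95: 35.970
```

```bash
python3 -m creep '[{"fingers":0,"x":-0.1,"y":0,"z":0,"twist":0},{"fingers":0,"x":-0.2,"y":0,"z":0,"twist":0},{"fingers":0,"x":-0.35,"y":0,"z":0,"twist":0},{"fingers":0,"x":-0.5,"y":0,"z":0,"twist":0},{"fingers":0,"x":-0.65,"y":0,"z":0,"twist":0},{"fingers":0,"x":-0.8,"y":0,"z":0,"twist":0},{"fingers":0,"x":-1.0,"y":0,"z":0,"twist":0},{"fingers":0,"x":-1.0,"y":0,"z":0,"twist":0}]'; python3 st.py 0 32 31
python3 - <<'E'
from h import *
from bench import viewer
im=viewer.get_image("side");cv2.imwrite("pics/s2.png",cv2.resize(im["pixels"][120:300,200:460,::-1],None,fx=3,fy=3,interpolation=2))
E
```

```text
time: 3.82
position: [0.5083, 0.012, 0.0725]
tool_rot: [-1.311, 1.138, 1.308]
ft_force: [0.9, 0.0, -3.7]
grip_width: 0.249
t 3.82 pos [0.5083 0.012  0.0725] jaw 97.90 downerr [0.0032 0.0007] B [ 0.9 31.3] F [ 0.9  0.  -3.7] T [-0.05 -0.1  -0.  ] g 0.249 q [-0.42  0.15  0.37  1.99 -0.07  1.01  1.69]
units [1.038 0.027 0.018] twist to 98.05: -0.030, to -81.95: 35.970
```

View pics/s2.png

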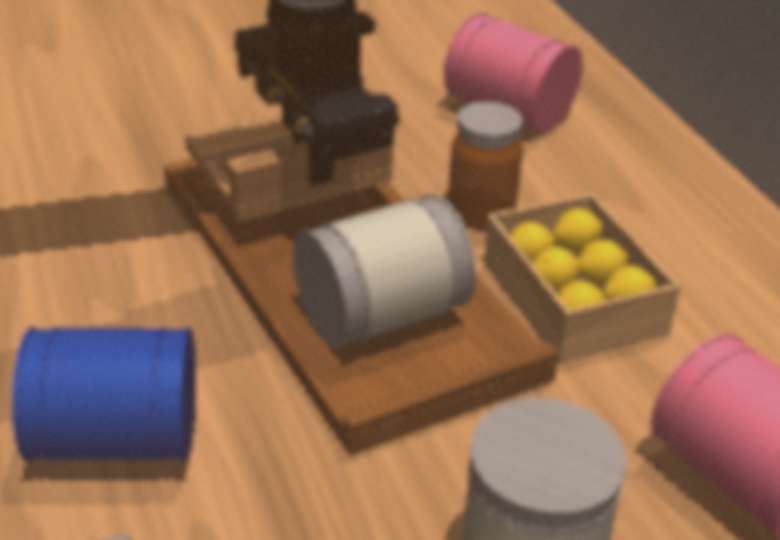

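The insert is out of the recess and held. Now up, across, and turning.

```bash
python3 -m creep '[{"fingers":0,"x":-0.3,"y":0,"z":0,"twist":0},{"fingers":0,"x":-0.7,"y":0,"z":0.1,"twist":0},{"fingers":0,"x":-1.1,"y":0,"z":0.3,"twist":0},{"fingers":0,"x":-1.5,"y":0,"z":0.55,"twist":0},{"fingers":0,"x":-1.9,"y":0,"z":0.85,"twist":0},{"fingers":0,"x":-2.3,"y":0,"z":1.15,"twist":0},{"fingers":0,"x":-2.7,"y":0,"z":1.45,"twist":0.3},{"fingers":0,"x":-3.0,"y":0,"z":1.75,"twist":0.8},{"fingers":0,"x":-3.2,"y":0,"z":2.05,"twist":1.6},{"fingers":0,"x":-3.2,"y":0,"z":2.35,"twist":2.6},{"fingers":0,"x":-3.2,"y":0,"z":2.6,"twist":3.6},{"fingers":0,"x":-3.2,"y":0,"z":2.8,"twist":4.6},{"fingers":0,"x":-3.2,"y":0,"z":2.9,"twist":5.6},{"fingers":0,"x":-3.2,"y":0,"z":2.95,"twist":6.6},{"fingers":0,"x":-3.2,"y":0,"z":2.95,"twist":7.6},{"fingers":0,"x":-3.2,"y":0,"z":2.95,"twist":8.6},{"fingers":0,"x":-3.2,"y":0,"z":2.95,"twist":9.6},{"fingers":0,"x":-3.2,"y":0,"z":2.95,"twist":10.6},{"fingers":0,"x":-3.2,"y":0,"z":2.95,"twist":11.6},{"fingers":0,"x":-3.2,"y":0,"z":2.95,"twist":12.6}]'; python3 st.py 0 150 200
```

```text
time: 5.53
position: [0.4902, 0.1286, 0.198]
tool_rot: [-0.474, 1.52, 0.474]
ft_force: [0.9, -0.3, -4.5]
grip_width: 0.246
t 5.53 pos [0.4902 0.1286 0.198 ] jaw 34.65 downerr [-0.0013 -0.0004] B [ -0.6 149.3] F [ 0.9 -0.3 -4.5] T [-0.13  0.12  0.02] g 0.246 q [-0.58  0.03  0.27  1.84 -0.01  1.27  0.3 ]
units [-0.05   0.009  0.022] twist to 98.05: -12.680, to -81.95: 23.320
```

```bash
python3 -m creep '[{"fingers":0,"x":0,"y":0,"z":0,"twist":1.1},{"fingers":0,"x":0,"y":0,"z":0,"twist":2.3},{"fingers":0,"x":0,"y":0,"z":0,"twist":3.5},{"fingers":0,"x":0,"y":0,"z":0,"twist":4.7},{"fingers":0,"x":0,"y":0,"z":0,"twist":5.9},{"fingers":0,"x":0,"y":0,"z":0,"twist":7.1},{"fingers":0,"x":0,"y":0,"z":0,"twist":8.3},{"fingers":0,"x":0,"y":0,"z":0,"twist":9.5},{"fingers":0,"x":0,"y":0,"z":0,"twist":10.7},{"fingers":0,"x":0,"y":0,"z":0,"twist":11.9},{"fingers":0,"x":0,"y":0,"z":0,"twist":13.1},{"fingers":0,"x":0,"y":0,"z":0,"twist":14.3},{"fingers":0,"x":0,"y":0,"z":0,"twist":15.5},{"fingers":0,"x":0,"y":0,"z":0,"twist":16.7},{"fingers":0,"x":0,"y":0,"z":0,"twist":17.9},{"fingers":0,"x":0,"y":0,"z":0,"twist":19.1},{"fingers":0,"x":0,"y":0,"z":0,"twist":20.3},{"fingers":0,"x":0,"y":0,"z":0,"twist":21.5},{"fingers":0,"x":0,"y":0,"z":0,"twist":22.5},{"fingers":0,"x":0,"y":0,"z":0,"twist":23.2}]'; python3 st.py 0 150 200
```

```text
time: 7.2
position: [0.4902, 0.1287, 0.198]
tool_rot: [1.097, 1.278, -1.098]
ft_force: [0.4, 0.9, -5.4]
grip_width: 0.248
t 7.20 pos [0.4902 0.1287 0.198 ] jaw -81.35 downerr [-0.0011 -0.    ] B [ -0.6 149.3] F [ 0.4  0.9 -5.4] T [0.06 0.12 0.  ] g 0.248 q [-0.6   0.03  0.3   1.84 -0.01  1.27 -1.72]
units [-0.049  0.014 -0.016] twist to 98.05: -35.881, to -81.95: 0.119
```

Check the held insert's pose against the recess from above, in depth.

```bash
python3 -m creep '[{"fingers":0,"x":1.5,"y":0,"z":0,"twist":0.1},{"fingers":0,"x":2.2,"y":0,"z":0,"twist":0.1},{"fingers":0,"x":2.7,"y":0,"z":0,"twist":0.1},{"fingers":0,"x":2.9,"y":0,"z":0,"twist":0.1},{"fingers":0,"x":2.9,"y":0,"z":0,"twist":0.1},{"fingers":0,"x":2.9,"y":0,"z":0,"twist":0.1}]'
python3 - <<'E'
from h import *
from bench import viewer
for n in("side","top"):
    im=viewer.get_image(n);np.savez(n+"1.npz",**{k:np.array(v) for k,v in im.items()})
    c=im["pixels"][130:270,180:390,::-1] if n=="top" else im["pixels"][120:280,220:420,::-1]
    cv2.imwrite(f"pics/{n}3.png",cv2.resize(c,None,fx=3.8 if n=="top" else 3.5,fy=3.8 if n=="top" else 3.5,interpolation=2))
d=load("top1.npz");P=cloud(d);B=toB(P);z=P[...,2]
g=(abs(B[...,0])<.11)&(B[...,1]>.0)&(B[...,1]<.2)&(z>.06)&(z<.11)
h=g&(B[...,1]<.11)
b=B[h];print(len(b));A=np.c_[b,np.ones(len(b))];print("plane",np.linalg.lstsq(A,z[h],rcond=None)[0])
print(np.percentile(z[h],[5,50,95]),np.percentile(b,[1,50,99],axis=0))
E
python3 st.py 0 150 47
```

```text
time: 7.7
position: [0.4915, 0.129, 0.0835]
tool_rot: [1.101, 1.274, -1.1]
ft_force: [0.7, -0.5, -2.8]
grip_width: 0.249
1959
plane [0.00162831 0.01510567 0.07392583]
[0.07196288 0.07496515 0.07754631] [[-0.07503896  0.02192938]
 [-0.00082838  0.05657471]
 [ 0.08200119  0.1084465 ]]
t 7.80 pos [0.4927 0.1295 0.0849] jaw -81.60 downerr [0.0041 0.0017] B [  2.  149.8] F [-0.  -0.1 -4.9] T [0.08 0.21 0.04] g 0.250 q [-0.59  0.14  0.3   1.97 -0.05  1.04 -1.69]
units [ 0.947 -0.054 -0.005] twist to 98.05: -35.930, to -81.95: 0.070
```

View pics/top3.png

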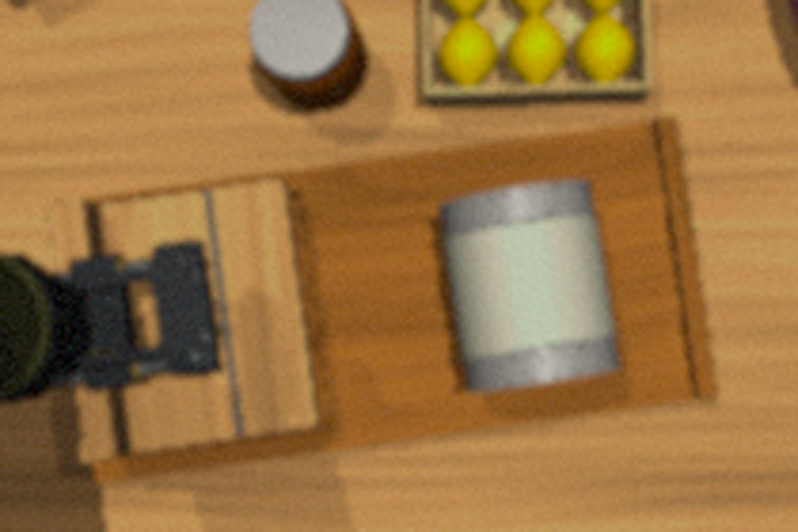

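View pics/side3.png

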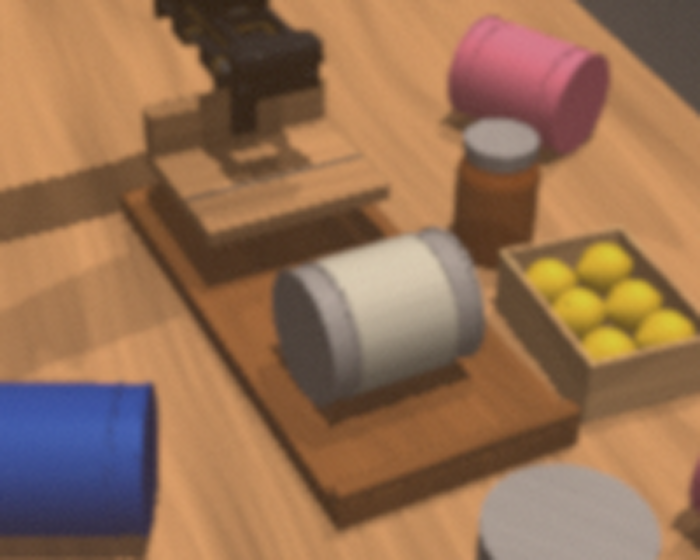

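```bash
python3 -m creep '[{"fingers":0,"x":0.3,"y":-0.03,"z":0,"twist":0.07},{"fingers":0,"x":0.6,"y":-0.05,"z":0,"twist":0.07},{"fingers":0,"x":0.78,"y":-0.05,"z":0,"twist":0.07},{"fingers":0,"x":0.78,"y":-0.05,"z":0,"twist":0.07},{"fingers":0,"x":0.78,"y":-0.05,"z":0,"twist":0.07},{"fingers":0,"x":0.78,"y":-0.05,"z":0,"twist":0.07},{"fingers":0,"x":0.78,"y":-0.05,"z":0,"twist":0.07}]'
cat > meas.py <<'E'
from h import *
from bench import viewer
import sys
im=viewer.get_image("top");n=sys.argv[1];np.savez(f"t{n}.npz",**{k:np.array(v) for k,v in im.items()})
d=load(f"t{n}.npz");P=cloud(d);B=toB(P);z=P[...,2]
ztop=float(sys.argv[2])
px=d["pixels"].astype(float)
h=(abs(B[...,0])<.09)&(B[...,1]>.015)&(B[...,1]<.11)&(z>ztop-.008)&(z<ztop+.008)
b=B[h];print("plane",np.linalg.lstsq(np.c_[b,np.ones(len(b))],z[h],rcond=None)[0],np.median(z[h]))
# saturation/brightness: insert is paler than board; rays at plate height
v,u=np.mgrid[:400,:640];W=ray(d,np.c_[u.ravel(),v.ravel()],ztop);BB=toB(W).reshape(400,640,2)
L=px[...,2]/(px[...,0]+1)  # blue/red ratio
rr=px[...,0];
m=(abs(BB[...,0])<.05)&(BB[...,1]>.035)&(BB[...,1]<.105)
for x0 in(-.07,-.06,-.05,-.045,.045,.05,.06,.07):
    s=(abs(BB[...,0]-x0)<.005)&(BB[...,1]>.045)&(BB[...,1]<.1)
    y=BB[s][:,1];w=np.clip(np.percentile(rr[s],60)-rr[s]-25,0,None)
    print("line x %.3f y %.4f wsum %.0f"%(x0,(y*w).sum()/w.sum(),w.sum()),end="; ")
print()
cv2.imwrite(f"pics/t{n}.png",cv2.resize(d["pixels"][130:270,180:390,::-1],None,fx=3.8,fy=3.8,interpolation=2))
E
python3 meas.py 4 .043; python3 st.py 0 150 31
```

```text
time: 8.38
position: [0.4897, 0.1288, 0.0525]
tool_rot: [1.106, 1.271, -1.103]
ft_force: [0.9, -0.0, -4.4]
grip_width: 0.249
plane [0.00084003 0.00633454 0.04264556] 0.04311552265562246
line x -0.070 y 0.0705 wsum 226; line x -0.060 y 0.0705 wsum 231; line x -0.050 y 0.0706 wsum 157; line x -0.045 y 0.0707 wsum 109; line x 0.045 y 0.0874 wsum 2168; line x 0.050 y 0.0824 wsum 642; line x 0.060 y 0.0709 wsum 239; line x 0.070 y 0.0707 wsum 237; 
t 8.43 pos [0.4895 0.1287 0.0523] jaw -81.95 downerr [0.0016 0.0007] B [ -1.3 149.5] F [ 0.   1.1 -4.9] T [0.01 0.15 0.04] g 0.247 q [-0.59  0.17  0.3   2.01 -0.06  0.97 -1.69]
units [ 0.532  0.031 -0.012] twist to 98.05: -35.999, to -81.95: 0.001
```

View pics/t4.png

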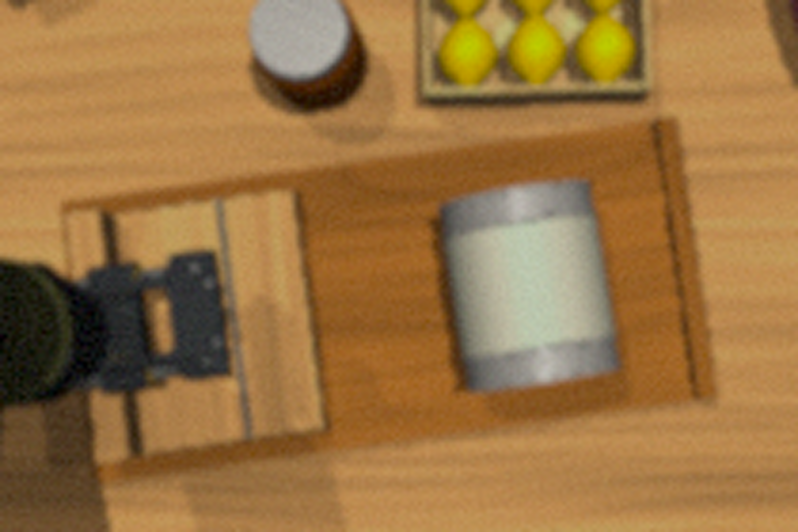

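```bash
cat > ext.py <<'E'
from h import *
import sys
def ext(f,zt):
    d=load(f);px=d["pixels"].astype(float);v,u=np.mgrid[:400,:640]
    BB=toB(ray(d,np.c_[u.ravel(),v.ravel()],zt)).reshape(400,640,2)
    G=px[...,1]
    for y0,y1 in((.028,.045),(.045,.06),(.078,.09)):
        o=[]
        for sg in(-1,1):
            s=(sg*BB[...,0]>.07)&(sg*BB[...,0]<.093)&(BB[...,1]>y0)&(BB[...,1]<y1)
            x=BB[s][:,0];g=G[s]
            bins=np.arange(.07,.094,.002);m=[g[(sg*x>=a)&(sg*x<a+.002)].mean() for a in bins[:-1]]
            o.append(np.round(m).astype(int))
        print(y0,"-x",o[0],"+x",o[1])
ext(sys.argv[1],float(sys.argv[2]))
E
python3 ext.py top0.npz .022;python3 ext.py t4.npz .043
```

```text
0.028 -x [126 128 128 126 122 110  95  76  72  78  78] +x [124 123 124 125 123 116 106  88  81  78  82]
0.045 -x [125 124 120 118 117  99  83  79  78  79  78] +x [129 126 119 110  94  85  82  76  77  80  82]
0.078 -x [137 138 139 134 122 110  84  77  78  80  81] +x [132 138 128 106  88  82  75  80  79  78  83]
0.028 -x [128 132 133 128 118 103  83  74  80  78  78] +x [148 145 138 134 117  98  88  87  90  96 109]
0.045 -x [111 116 116 113 106  92  78  77  76  77  77] +x [145 144 142 135 123  99  89  87  89  97 112]
0.078 -x [132 128 132 131 118  99  82  75  75  75  76] +x [152 153 148 133 115  98  87  85  90  95 112]
```

```bash
python3 - <<'E'
from h import *
d=load("top0.npz");px=d["pixels"].astype(float);v,u=np.mgrid[:400,:640]
BB=toB(ray(d,np.c_[u.ravel(),v.ravel()],.022)).reshape(400,640,2);rr=px[...,0]
for x0 in np.arange(-.07,.08,.02):
    s=(abs(BB[...,0]-x0)<.006)&(BB[...,1]>.095)&(BB[...,1]<.13);y=BB[s][:,1];w=np.clip(np.percentile(rr[s],60)-rr[s]-25,0,None);print("%.4f"%((y*w).sum()/w.sum()),end=" ")
E
```

```text
0.1115 0.1116 0.1115 0.1113 0.1113 0.1114 0.1113 0.1111
```

```bash
python3 -m creep '[{"fingers":0,"x":0.1,"y":0,"z":0.02,"twist":0},{"fingers":0,"x":0.15,"y":0,"z":0.02,"twist":0},{"fingers":0,"x":0.2,"y":0,"z":0.02,"twist":0},{"fingers":0,"x":0.25,"y":0,"z":0.02,"twist":0},{"fingers":0,"x":0.3,"y":0,"z":0.02,"twist":0},{"fingers":0,"x":0.3,"y":0,"z":0.02,"twist":0},{"fingers":0,"x":0.3,"y":0,"z":0.02,"twist":0}]'; python3 st.py 0 150 31
```

```text
time: 9.02
position: [0.4887, 0.1276, 0.0392]
tool_rot: [1.105, 1.273, -1.105]
ft_force: [0.1, -0.2, -4.9]
grip_width: 0.251
t 9.02 pos [0.4887 0.1276 0.0392] jaw -81.95 downerr [-0.0004 -0.0002] B [ -2.2 148.5] F [ 0.1 -0.2 -4.9] T [0.08 0.18 0.02] g 0.251 q [-0.58  0.19  0.3   2.02 -0.07  0.94 -1.68]
units [ 0.204  0.055 -0.037] twist to 98.05: -35.999, to -81.95: 0.001
```

```bash
python3 -m creep '[{"fingers":0,"x":0.05,"y":0.01,"z":0,"twist":0},{"fingers":0,"x":0.1,"y":0.01,"z":0,"twist":0},{"fingers":0,"x":0.15,"y":0.01,"z":0,"twist":0},{"fingers":0,"x":0.2,"y":0.01,"z":0,"twist":0},{"fingers":0,"x":0.2,"y":0.01,"z":0,"twist":0},{"fingers":0,"x":0.2,"y":0.01,"z":0,"twist":0}]'; python3 st.py 0 150 31
```

```text
time: 9.52
position: [0.4891, 0.1277, 0.0312]
tool_rot: [1.105, 1.273, -1.105]
ft_force: [0.5, 0.8, -4.4]
grip_width: 0.249
t 9.52 pos [0.4891 0.1277 0.0312] jaw -81.95 downerr [-0.0003 -0.0002] B [ -1.9 148.5] F [ 0.5  0.8 -4.4] T [ 0.03  0.19 -0.01] g 0.249 q [-0.58  0.2   0.3   2.02 -0.07  0.93 -1.67]
units [ 0.004  0.046 -0.037] twist to 98.05: -35.999, to -81.95: 0.001
```

```bash
python3 -m creep '[{"fingers":0,"x":0.02,"y":0,"z":0,"twist":0},{"fingers":0,"x":0.04,"y":0,"z":0,"twist":0},{"fingers":0,"x":0.06,"y":0,"z":0,"twist":0},{"fingers":0,"x":0.06,"y":0,"z":0,"twist":0}]'; python3 st.py 0 150 31; python3 meas.py 5 .022
```

```text
time: 9.85
position: [0.4894, 0.1278, 0.0306]
tool_rot: [1.105, 1.273, -1.105]
ft_force: [-4.8, -0.4, 8.3]
grip_width: 0.247
t 9.85 pos [0.4894 0.1278 0.0306] jaw -81.95 downerr [-0.0002  0.0005] B [ -1.5 148.6] F [-4.8 -0.4  8.3] T [-0.37  1.22 -0.02] g 0.247 q [-0.58  0.21  0.3   2.02 -0.08  0.93 -1.67]
units [-0.01   0.037 -0.035] twist to 98.05: -35.999, to -81.95: 0.001
plane [-0.00140515  0.0057364   0.02091934] 0.021331544279639958
line x -0.070 y 0.0694 wsum 232; line x -0.060 y 0.0699 wsum 187; line x -0.050 y 0.0695 wsum 137; line x -0.045 y 0.0697 wsum 87; line x 0.045 y 0.0866 wsum 2041; line x 0.050 y 0.0824 wsum 541; line x 0.060 y 0.0702 wsum 179; line x 0.070 y 0.0696 wsum 240;
```

View pics/t5.png

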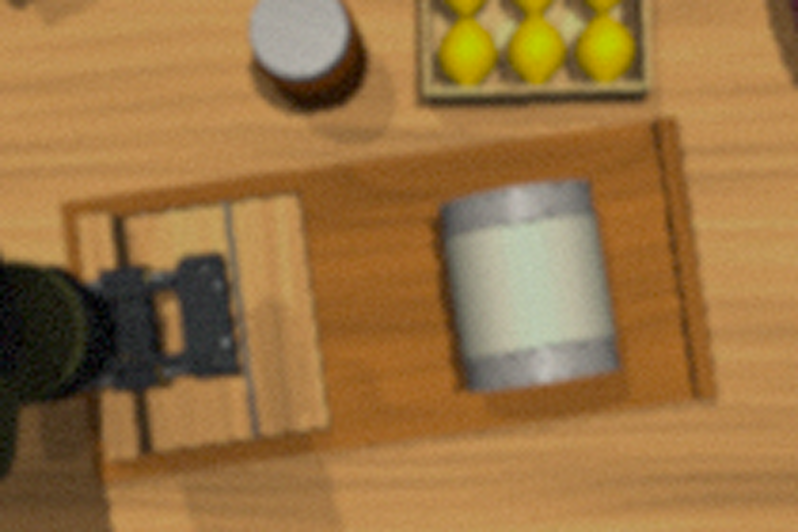

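```bash
python3 -m creep '[{"fingers":0.25,"x":0,"y":0,"z":0,"twist":0},{"fingers":0.5,"x":0,"y":0,"z":0,"twist":0},{"fingers":0.6,"x":0,"y":0,"z":0,"twist":0},{"fingers":0.6,"x":0,"y":0,"z":0,"twist":0},{"fingers":0.6,"x":-0.4,"y":0,"z":0,"twist":0},{"fingers":0.6,"x":-1,"y":0,"z":0,"twist":0},{"fingers":0.3,"x":-1.6,"y":0,"z":0,"twist":0},{"fingers":0,"x":-1.8,"y":0,"z":0.3,"twist":0},{"fingers":0,"x":-1.8,"y":0,"z":0.8,"twist":0},{"fingers":0,"x":-1.8,"y":0,"z":1.2,"twist":0},{"fingers":0,"x":-1.8,"y":0,"z":1.4,"twist":0},{"fingers":0,"x":-1.8,"y":0,"z":1.4,"twist":0},{"fingers":0,"x":-1.8,"y":0,"z":1.4,"twist":0}]'; python3 st.py 0 95 24; python3 meas.py 6 .022
python3 - <<'E'
from h import *
for f in("top0.npz","t6.npz"):
    d=load(f);P=cloud(d);B=toB(P);z=P[...,2]
    for nm,a in(("runway",(-.05,.015)),("plate front",(.025,.05)),("plate mid",(.055,.085)),("plate back",(.1,.135))):
        o=[]
        for x0,x1 in((-.078,-.05),(-.04,.04),(.05,.078)):
            s=(B[...,0]>x0)&(B[...,0]<x1)&(B[...,1]>a[0])&(B[...,1]<a[1])&(z<.04);o.append(np.median(z[s]) if s.sum()>5 else np.nan)
        print(f,nm,np.round(o,4))
    for sg in(-1,1):
        s=(sg*B[...,0]>.084)&(sg*B[...,0]<.093);print("rim",[round(float(np.median(z[s&(abs(B[...,1]-y)<.015)])),4) for y in(-.02,.04,.1,.15)])
E
```

```text
time: 10.98
position: [0.4969, 0.0722, 0.1005]
tool_rot: [1.106, 1.273, -1.106]
ft_force: [-0.2, -0.3, 0.4]
grip_width: 0.155
t 10.98 pos [0.4969 0.0722 0.1005] jaw -82.01 downerr [-0.0005  0.0003] B [-1.9 92.5] F [-0.2 -0.3  0.4] T [-0.01  0.2   0.03] g 0.155 q [-0.53  0.11  0.35  1.97 -0.04  1.07 -1.59]
units [ 1.913  0.048 -0.063] twist to 98.05: -36.012, to -81.95: -0.012
plane [-0.00200132  0.002443    0.02105934] 0.02121805894366835
line x -0.070 y 0.0695 wsum 210; line x -0.060 y 0.0696 wsum 211; line x -0.050 y 0.0695 wsum 215; line x -0.045 y 0.0698 wsum 207; line x 0.045 y 0.0762 wsum 381; line x 0.050 y 0.0751 wsum 1585; line x 0.060 y 0.0702 wsum 180; line x 0.070 y 0.0695 wsum 241; 
top0.npz runway [0.0214 0.0212 0.0215]
top0.npz plate front [   nan 0.0209 0.0218]
top0.npz plate mid [0.0214 0.0213 0.0211]
top0.npz plate back [0.0215 0.0214 0.0214]
rim [0.0222, 0.0219, 0.0211, 0.0213]
rim [0.0211, 0.021, 0.0213, 0.0213]
t6.npz runway [0.0213 0.0214 0.0213]
t6.npz plate front [0.0214 0.0219 0.0212]
t6.npz plate mid [0.0215 0.021  0.0211]
t6.npz plate back [0.0218 0.0213 0.0213]
rim [0.0221, 0.5195, 0.5612, 0.0215]
rim [0.0209, 0.0205, 0.0218, 0.0218]
```

The insert is flush with the runway to within noise. One light press to make sure.

```bash
python3 -m creep '[{"fingers":0,"x":0.6,"y":0,"z":0,"twist":0},{"fingers":0,"x":1.2,"y":0,"z":0,"twist":0},{"fingers":0,"x":1.7,"y":0,"z":0,"twist":0},{"fingers":0,"x":1.88,"y":0,"z":0,"twist":0},{"fingers":0,"x":1.95,"y":0,"z":0,"twist":0},{"fingers":0,"x":1.98,"y":0,"z":0,"twist":0},{"fingers":0,"x":2.01,"y":0,"z":0,"twist":0},{"fingers":0,"x":2.01,"y":0,"z":0,"twist":0}]'; python3 st.py 0 92 24
```

```text
time: 11.7
position: [0.4947, 0.0732, 0.0224]
tool_rot: [1.102, 1.278, -1.108]
ft_force: [-11.7, -1.5, 19.7]
grip_width: 0.007
t 11.70 pos [0.4947 0.0732 0.0224] jaw -81.88 downerr [-0.0062  0.0007] B [-3.9 93.8] F [-11.7  -1.5  19.7] T [-0.37  2.84 -0.05] g 0.007 q [-0.51  0.21  0.34  2.04 -0.09  0.91 -1.55]
units [-0.041  0.097  0.046] twist to 98.05: -35.985, to -81.95: 0.015
```

```bash
python3 -m creep '[{"fingers":0,"x":-0.3,"y":0,"z":0,"twist":0},{"fingers":0.3,"x":-1.2,"y":0,"z":0,"twist":0},{"fingers":0.6,"x":-2.2,"y":0,"z":0,"twist":0},{"fingers":1,"x":-3.2,"y":0,"z":0,"twist":0},{"fingers":1,"x":-4,"y":0,"z":0,"twist":0},{"fingers":1,"x":-4.2,"y":0,"z":0,"twist":0},{"fingers":1,"x":-4.2,"y":0,"z":0,"twist":0}]'; python3 st.py -7.6 -200 190
python3 - <<'E'
from h import *
d=load("top0.npz");P=cloud(d);z=P[...,2];B=toB(P)
s=(z>.1)&(z<.135)&(B[...,1]<-.25);print("standing",np.percentile(B[s],[2,50,98],axis=0))
for n,f in(("t6",0),):
    d=load("t6.npz");P=cloud(d);z=P[...,2];B=toB(P);s=(z>.06)&(z<.13)&(B[...,1]<-.04)&(B[...,1]>-.22)&(abs(B[...,0])<.09);b=B[s].astype(np.float32)*1000;print(cv2.minAreaRect(b))
E
```

```text
time: 12.28
position: [0.4993, 0.0735, 0.1924]
tool_rot: [1.109, 1.269, -1.098]
ft_force: [0.6, 0.8, 0.0]
grip_width: 0.375
t 12.28 pos [0.4993 0.0735 0.1924] jaw -81.89 downerr [0.007  0.0026] B [ 0.7 93.5] F [0.6 0.8 0. ] T [-0.    0.11 -0.01] g 0.375 q [-0.54  0.02  0.35  1.86 -0.01  1.25 -1.62]
units [ 0.046 -0.216  7.336] twist to 98.05: -35.987, to -81.95: 0.013
standing [[-0.07652173 -0.43797704]
 [-0.0309966  -0.39172907]
 [ 0.15462758 -0.34610027]]
((-7.608787536621094, -124.56523132324219), (119.96904754638672, 99.68384552001953), 1.0621130466461182)
```

```bash
python3 -m creep '[{"fingers":1,"x":0,"y":-0.1,"z":0.4,"twist":-1},{"fingers":1,"x":0,"y":-0.2,"z":1,"twist":-2.2},{"fingers":1,"x":0,"y":-0.22,"z":1.8,"twist":-3.5},{"fingers":1,"x":0,"y":-0.22,"z":2.6,"twist":-4.9},{"fingers":1,"x":0,"y":-0.22,"z":3.4,"twist":-6.3},{"fingers":1,"x":0,"y":-0.22,"z":4.2,"twist":-7.7},{"fingers":1,"x":0,"y":-0.22,"z":5,"twist":-9.1},{"fingers":1,"x":0,"y":-0.22,"z":5.8,"twist":-10.5},{"fingers":1,"x":0,"y":-0.22,"z":6.5,"twist":-11.9},{"fingers":1,"x":0,"y":-0.22,"z":7,"twist":-13.3},{"fingers":1,"x":0,"y":-0.22,"z":7.3,"twist":-14.7},{"fingers":1,"x":0,"y":-0.22,"z":7.36,"twist":-16.1},{"fingers":1,"x":0,"y":-0.22,"z":7.36,"twist":-17.3},{"fingers":1,"x":0,"y":-0.22,"z":7.36,"twist":-18},{"fingers":1,"x":0,"y":-0.22,"z":7.36,"twist":-18},{"fingers":1,"x":0,"y":-0.22,"z":7.36,"twist":-18},{"fingers":1,"x":0,"y":-0.22,"z":7.36,"twist":-18},{"fingers":1,"x":0,"y":-0.22,"z":7.36,"twist":-18}]'; python3 st.py -7.6 -202 64
```

```text
time: 13.78
position: [0.5294, -0.2201, 0.188]
tool_rot: [-0.109, 1.569, 0.11]
ft_force: [0.8, -0.0, 0.1]
grip_width: 1.0
t 13.78 pos [ 0.5294 -0.2201  0.188 ] jaw 7.99 downerr [-0.0008  0.0002] B [ -10.6 -201.5] F [ 0.8 -0.   0.1] T [-0.12  0.02 -0.02] g 1.000 q [-0.13  0.19  0.55  1.71 -0.1   1.27  0.57]
units [ 3.1   -0.015  0.078] twist to 98.05: -18.011, to -81.95: 17.989
```

```bash
python3 -m creep '[{"fingers":1,"x":0.4,"y":0,"z":0.07,"twist":0},{"fingers":1,"x":1.1,"y":0,"z":0.07,"twist":0},{"fingers":1,"x":1.8,"y":0,"z":0.07,"twist":0},{"fingers":1,"x":2.4,"y":0,"z":0.07,"twist":0},{"fingers":1,"x":2.8,"y":0,"z":0.07,"twist":0},{"fingers":1,"x":3.05,"y":0,"z":0.07,"twist":0},{"fingers":1,"x":3.1,"y":0,"z":0.07,"twist":0},{"fingers":1,"x":3.1,"y":0,"z":0.07,"twist":0},{"fingers":1,"x":3.1,"y":0,"z":0.07,"twist":0}]'; python3 st.py -7.6 0 64
python3 - <<'E'
from h import *
from bench import viewer
im=viewer.get_image("side");cv2.imwrite("pics/s7.png",cv2.resize(im["pixels"][120:300,200:460,::-1],None,fx=3,fy=3,interpolation=2))
E
```

```text
time: 14.53
position: [0.5333, -0.2204, 0.0657]
tool_rot: [-0.111, 1.566, 0.11]
ft_force: [-0.1, -0.4, 0.5]
grip_width: 0.998
t 14.53 pos [ 0.5333 -0.2204  0.0657] jaw 8.04 downerr [ 0.0018 -0.0005] B [  -6.8 -202.3] F [-0.1 -0.4  0.5] T [-0.12 -0.01  0.05] g 0.998 q [-0.1   0.32  0.52  1.83 -0.18  1.04  0.63]
units [ 0.038  5.057 -0.02 ] twist to 98.05: -18.002, to -81.95: 17.998
```

View pics/s7.png

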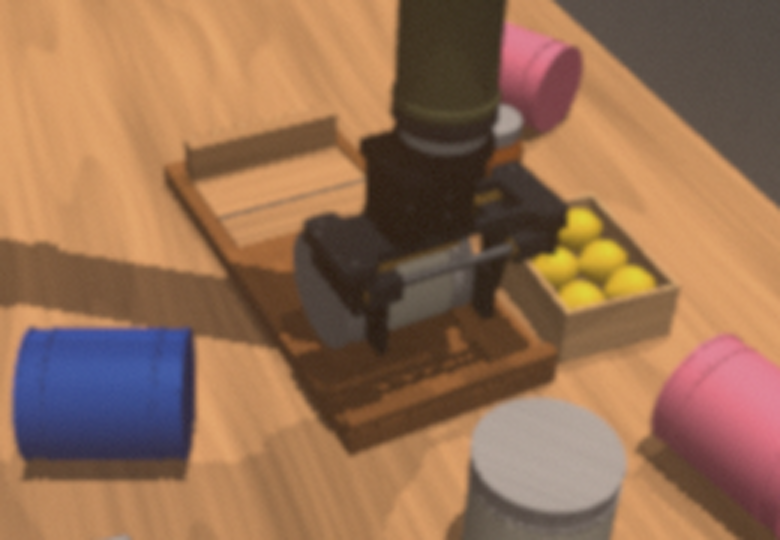

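Both fingertips are behind the tin (crop 375,330 and 485,295), and the kerb is now at the far end of the seated insert. Gentle push at about 0.036 m/s.

```bash
python3 -m creep '[{"fingers":1,"x":0.04,"y":0.05,"z":0,"twist":0},{"fingers":1,"x":0.04,"y":0.12,"z":0,"twist":0},{"fingers":1,"x":0.04,"y":0.19,"z":0,"twist":0},{"fingers":1,"x":0.04,"y":0.26,"z":0,"twist":0},{"fingers":1,"x":0.04,"y":0.32,"z":0,"twist":0},{"fingers":1,"x":0.04,"y":0.37,"z":0,"twist":0},{"fingers":1,"x":0.04,"y":0.42,"z":0,"twist":0},{"fingers":1,"x":0.04,"y":0.47,"z":0,"twist":0},{"fingers":1,"x":0.04,"y":0.52,"z":0,"twist":0},{"fingers":1,"x":0.04,"y":0.57,"z":0,"twist":0},{"fingers":1,"x":0.04,"y":0.62,"z":0,"twist":0},{"fingers":1,"x":0.04,"y":0.68,"z":0,"twist":0},{"fingers":1,"x":0.04,"y":0.75,"z":0,"twist":0},{"fingers":1,"x":0.04,"y":0.82,"z":0,"twist":0},{"fingers":1,"x":0.04,"y":0.89,"z":0,"twist":0},{"fingers":1,"x":0.04,"y":0.96,"z":0,"twist":0},{"fingers":1,"x":0.04,"y":1.04,"z":0,"twist":0},{"fingers":1,"x":0.04,"y":1.12,"z":0,"twist":0},{"fingers":1,"x":0.04,"y":1.2,"z":0,"twist":0},{"fingers":1,"x":0.04,"y":1.28,"z":0,"twist":0}]'
cat > tin.py <<'E'
from h import *
from bench import viewer
import sys
def tin(n):
    im=viewer.get_image("top");np.savez(f"{n}.npz",**{k:np.array(v) for k,v in im.items()})
    d=load(f"{n}.npz");P=cloud(d);B=toB(P);z=P[...,2];px=d["pixels"].astype(int)
    g=(abs(B[...,0])<.09)&(B[...,1]>-.22)&(B[...,1]<.13)&(z>.075)&(z<.128)
    bright=px.sum(-1)>250
    g&=bright;n_,l,st,_=cv2.connectedComponentsWithStats(g.astype(np.uint8));i=1+np.argmax(st[1:,4]);g=l==i
    b=B[g].astype(np.float32)*1000;r=cv2.minAreaRect(b);print("rect",r,"y range",np.percentile(b[:,1],[.5,99.5]),"x",np.percentile(b[:,0],[.5,99.5]))
    cv2.imwrite(f"pics/{n}.png",cv2.resize(d["pixels"][130:270,180:390,::-1],None,fx=3.8,fy=3.8,interpolation=2))
tin(sys.argv[1])
E
python3 st.py -7.6 0 64; python3 tin.py a1;
```

```text
time: 16.25
position: [0.5251, -0.1689, 0.063]
tool_rot: [-0.11, 1.568, 0.111]
ft_force: [-0.5, -0.5, 0.4]
grip_width: 0.999
t 16.25 pos [ 0.5251 -0.1689  0.063 ] jaw 8.06 downerr [0.     0.0001] B [  -7.7 -150.2] F [-0.5 -0.5  0.4] T [-0.11  0.07 -0.02] g 0.999 q [-0.18  0.27  0.51  1.89 -0.15  1.02  0.53]
units [-2.600e-02  3.756e+00  2.000e-03] twist to 98.05: -17.999, to -81.95: 18.001
rect ((1.7771377563476562, -73.09486389160156), (98.9530029296875, 68.22895812988281), 1.1966890096664429) y range [-104.59455116  -41.31845821] x [-46.164275   51.0039854]
```

View pics/a1.png

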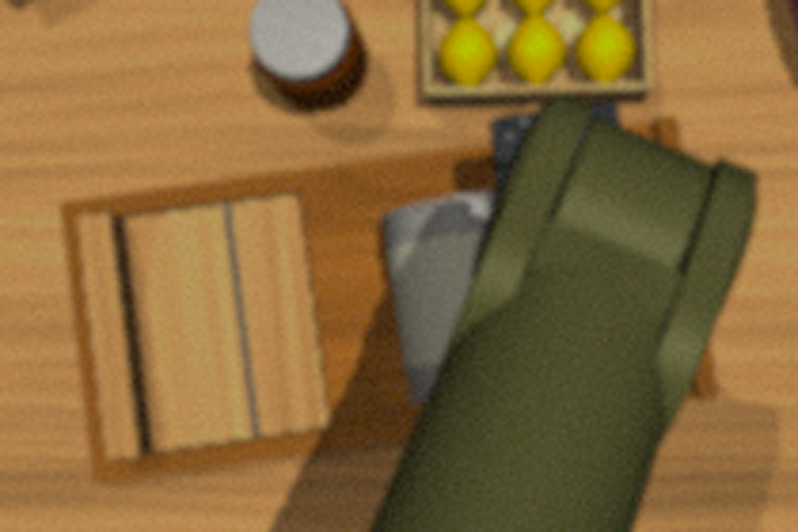

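```bash
python3 -m creep '[{"fingers":1,"x":0,"y":0.05,"z":0,"twist":0},{"fingers":1,"x":0,"y":0.12,"z":0,"twist":0},{"fingers":1,"x":0,"y":0.2,"z":0,"twist":0},{"fingers":1,"x":0,"y":0.3,"z":0,"twist":0},{"fingers":1,"x":0,"y":0.4,"z":0,"twist":0},{"fingers":1,"x":0,"y":0.5,"z":0,"twist":0},{"fingers":1,"x":0,"y":0.6,"z":0,"twist":0},{"fingers":1,"x":0,"y":0.7,"z":0,"twist":0},{"fingers":1,"x":0,"y":0.8,"z":0,"twist":0},{"fingers":1,"x":0,"y":0.9,"z":0,"twist":0},{"fingers":1,"x":0,"y":1,"z":0,"twist":0},{"fingers":1,"x":0,"y":1.1,"z":0,"twist":0},{"fingers":1,"x":0,"y":1.2,"z":0,"twist":0},{"fingers":1,"x":0,"y":1.3,"z":0,"twist":0},{"fingers":1,"x":0,"y":1.4,"z":0,"twist":0},{"fingers":1,"x":0,"y":1.5,"z":0,"twist":0},{"fingers":1,"x":0,"y":1.6,"z":0,"twist":0},{"fingers":1,"x":0,"y":1.7,"z":0,"twist":0},{"fingers":1,"x":0,"y":1.8,"z":0,"twist":0},{"fingers":1,"x":0,"y":1.9,"z":0,"twist":0}]';python3 st.py -7.6 10 64
```

```text
time: 17.97
position: [0.5145, -0.0937, 0.063]
tool_rot: [-0.11, 1.568, 0.11]
ft_force: [0.3, 0.4, 0.1]
grip_width: 1.0
t 17.97 pos [ 0.5145 -0.0937  0.063 ] jaw 8.05 downerr [0.0001 0.    ] B [ -7.6 -74.2] F [0.3 0.4 0.1] T [-0.13  0.03 -0.03] g 1.000 q [-0.29  0.2   0.47  1.96 -0.11  1.    0.36]
units [-2.500e-02  2.106e+00  1.000e-03] twist to 98.05: -17.999, to -81.95: 18.001
```

```bash
python3 -m creep '[{"fingers":1,"x":0,"y":0.1,"z":0,"twist":0},{"fingers":1,"x":0,"y":0.2,"z":0,"twist":0},{"fingers":1,"x":0,"y":0.3,"z":0,"twist":0},{"fingers":1,"x":0,"y":0.4,"z":0,"twist":0},{"fingers":1,"x":0,"y":0.49,"z":0,"twist":0},{"fingers":1,"x":0,"y":0.58,"z":0,"twist":0},{"fingers":1,"x":0,"y":0.66,"z":0,"twist":0},{"fingers":1,"x":0,"y":0.74,"z":0,"twist":0},{"fingers":1,"x":0,"y":0.81,"z":0,"twist":0},{"fingers":1,"x":0,"y":0.88,"z":0,"twist":0},{"fingers":1,"x":0,"y":0.94,"z":0,"twist":0},{"fingers":1,"x":0,"y":1,"z":0,"twist":0},{"fingers":1,"x":0,"y":1.05,"z":0,"twist":0},{"fingers":1,"x":0,"y":1.1,"z":0,"twist":0},{"fingers":1,"x":0,"y":1.15,"z":0,"twist":0},{"fingers":1,"x":0,"y":1.2,"z":0,"twist":0}]';python3 st.py -7.6 10 64;python3 tin.py a2
```

```text
time: 19.3
position: [0.5078, -0.0465, 0.063]
tool_rot: [-0.11, 1.568, 0.11]
ft_force: [0.3, -0.4, 0.6]
grip_width: 1.002
t 19.30 pos [ 0.5078 -0.0465  0.063 ] jaw 8.05 downerr [ 0.0001 -0.    ] B [ -7.7 -26.5] F [ 0.3 -0.4  0.6] T [-0.07  0.05 -0.01] g 1.002 q [-0.36  0.17  0.43  1.99 -0.09  0.99  0.26]
units [-0.026  0.913  0.002] twist to 98.05: -18.000, to -81.95: 18.000Traceback (most recent call last):
  File "tin.py", line 12, in <module>
    tin(sys.argv[1])
    ~~~^^^^^^^^^^^^^
  File "tin.py", line 9, in tin
    g&=bright;n_,l,st,_=cv2.connectedComponentsWithStats(g.astype(np.uint8));i=1+np.argmax(st[1:,4]);g=l==i
                                                                                 ~~~~~~~~~^^^^^^^^^^
    return _wrapfunc(a, 'argmax', axis=axis, out=out, **kwds)
    return bound(*args, **kwds)
ValueError: attempt to get argmax of an empty sequence
```

```bash
python3 - <<'E'
from h import *
from bench import viewer
im=viewer.get_image("side")
a=cv2.resize(im["pixels"][120:280,220:400,::-1],None,fx=2.2,fy=2.2,interpolation=2)
b=cv2.resize(load("a2.npz")["pixels"][130:270,180:390,::-1],None,fx=1.9,fy=2.2*160/140,interpolation=2)
h=min(a.shape[0],b.shape[0]);cv2.imwrite("pics/a2.png",np.hstack([a[:h],b[:h]]))
np.savez("sa2.npz",**{k:np.array(v) for k,v in im.items()})
P=cloud(im);B=toB(P);z=P[...,2];px=im["pixels"].astype(int)
for x0 in(-.06,-.02,.02,.045):
    g=(abs(B[...,0]-x0)<.012)&(B[...,1]>-.03)&(B[...,1]<.13)&(z>.03)&(z<.127);print(x0,g.sum(),np.percentile(B[g][:,1],[2,50,98]) if g.sum() else 0)
E
```

```text
-0.06 285 [-0.02787191  0.00895581  0.08265719]
-0.02 172 [-0.0145743  -0.00871407  0.01165547]
0.02 178 [-0.01370187 -0.0077286   0.01172551]
0.045 127 [-0.02873924 -0.00872136  0.01841127]
```

View pics/a2.png

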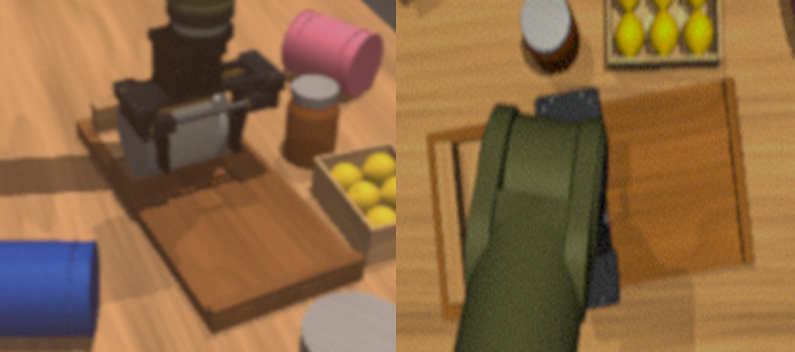

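```bash
python3 -m creep '[{"fingers":1,"x":0,"y":0.03,"z":0,"twist":0},{"fingers":1,"x":0,"y":0.07,"z":0,"twist":0},{"fingers":1,"x":0,"y":0.12,"z":0,"twist":0},{"fingers":1,"x":0,"y":0.18,"z":0,"twist":0},{"fingers":1,"x":0,"y":0.24,"z":0,"twist":0},{"fingers":1,"x":0,"y":0.3,"z":0,"twist":0},{"fingers":1,"x":0,"y":0.36,"z":0,"twist":0},{"fingers":1,"x":0,"y":0.42,"z":0,"twist":0},{"fingers":1,"x":0,"y":0.47,"z":0,"twist":0},{"fingers":1,"x":0,"y":0.52,"z":0,"twist":0},{"fingers":1,"x":0,"y":0.57,"z":0,"twist":0},{"fingers":1,"x":0,"y":0.61,"z":0,"twist":0},{"fingers":1,"x":0,"y":0.65,"z":0,"twist":0},{"fingers":1,"x":0,"y":0.68,"z":0,"twist":0},{"fingers":1,"x":0,"y":0.71,"z":0,"twist":0},{"fingers":1,"x":0,"y":0.74,"z":0,"twist":0},{"fingers":1,"x":0,"y":0.77,"z":0,"twist":0},{"fingers":1,"x":0,"y":0.8,"z":0,"twist":0},{"fingers":1,"x":0,"y":0.82,"z":0,"twist":0},{"fingers":1,"x":0,"y":0.84,"z":0,"twist":0}]';python3 st.py -7.6 10 64
```

```text
time: 21.07
position: [0.5031, -0.0131, 0.063]
tool_rot: [-0.11, 1.568, 0.11]
ft_force: [-0.4, -0.9, -0.5]
grip_width: 0.997
t 21.07 pos [ 0.5031 -0.0131  0.063 ] jaw 8.05 downerr [0.     0.0002] B [-7.7  7.1] F [-0.4 -0.9 -0.5] T [-0.06  0.07  0.  ] g 0.997 q [-0.41  0.16  0.41  2.01 -0.08  0.99  0.18]
units [-0.026  0.072  0.002] twist to 98.05: -17.999, to -81.95: 18.001
```

```bash
python3 -m creep '[{"fingers":1,"x":0,"y":-0.2,"z":0,"twist":0},{"fingers":1,"x":0,"y":-0.6,"z":0,"twist":0},{"fingers":1,"x":0,"y":-1.2,"z":0,"twist":0},{"fingers":1,"x":0,"y":-2,"z":0,"twist":0},{"fingers":1,"x":0,"y":-2.8,"z":0,"twist":0},{"fingers":1,"x":0,"y":-3.5,"z":0,"twist":0},{"fingers":1,"x":0,"y":-3.8,"z":0,"twist":0},{"fingers":1,"x":0,"y":-3.8,"z":0,"twist":0},{"fingers":1,"x":0,"y":-3.8,"z":0,"twist":0}]';python3 st.py -7.6 10 64;python3 tin.py a3
```

```text
time: 21.82
position: [0.5241, -0.1645, 0.0628]
tool_rot: [-0.109, 1.568, 0.109]
ft_force: [0.6, 0.3, -0.0]
grip_width: 0.999
t 21.82 pos [ 0.5241 -0.1645  0.0628] jaw 7.93 downerr [-0.0004  0.0002] B [  -8.1 -145.7] F [ 0.6  0.3 -0. ] T [-0.01  0.05 -0.03] g 0.999 q [-0.19  0.26  0.51  1.9  -0.15  1.02  0.52]
units [-0.029  3.893  0.004] twist to 98.05: -18.024, to -81.95: 17.976
rect ((-11.163311004638672, 70.32997131347656), (119.82292175292969, 97.93213653564453), 1.054114580154419) y range [ 22.01621754 117.26194992] x [-70.39737015  48.27658928]
```

View pics/a3.png

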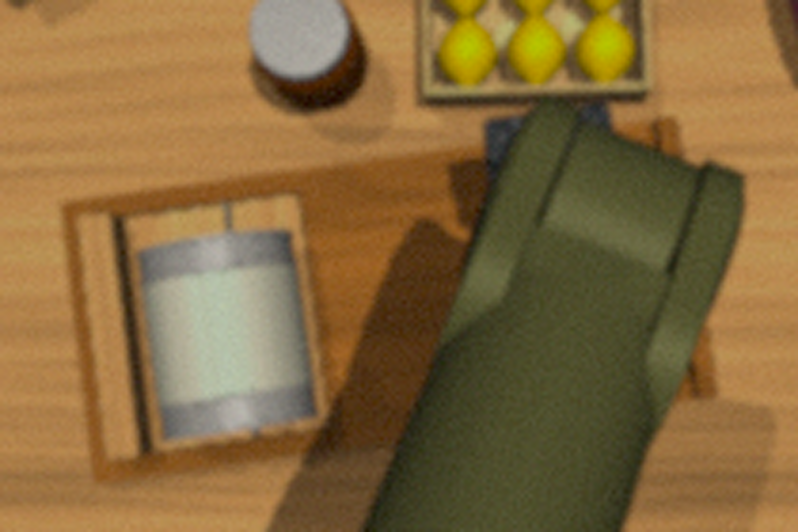

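The tin is within about 1 mm of the line. Raise the arm clear, then re-measure for stillness.

```bash
python3 -m creep '[{"fingers":1,"x":-0.4,"y":0,"z":0,"twist":0},{"fingers":1,"x":-1.2,"y":0,"z":0,"twist":0},{"fingers":1,"x":-2,"y":0,"z":0,"twist":0},{"fingers":1,"x":-2.8,"y":-0.5,"z":0,"twist":0},{"fingers":1,"x":-3.6,"y":-1,"z":0,"twist":0},{"fingers":1,"x":-4.2,"y":-1.2,"z":0,"twist":0},{"fingers":1,"x":-4.5,"y":-1.2,"z":0,"twist":0},{"fingers":1,"x":-4.5,"y":-1.2,"z":0,"twist":0},{"fingers":1,"x":-4.5,"y":-1.2,"z":0,"twist":0},{"fingers":1,"x":-4.5,"y":-1.2,"z":0,"twist":0}]';python3 st.py;python3 tin.py a4
python3 - <<'E'
from h import *
from bench import viewer
im=viewer.get_image("side");cv2.imwrite("pics/s9.png",im["pixels"][:,:,::-1])
d=load("a4.npz");px=d["pixels"].astype(float);v,u=np.mgrid[:400,:640]
BB=toB(ray(d,np.c_[u.ravel(),v.ravel()],.022)).reshape(400,640,2);rr=px[...,0]
for x0 in(.062,.066,.07,.074,-.076):
    s=(abs(BB[...,0]-x0)<.004)&(BB[...,1]>.055)&(BB[...,1]<.085);y=BB[s][:,1];w=np.clip(np.percentile(rr[s],60)-rr[s]-25,0,None);print("line",x0,"%.4f"%((y*w).sum()/(w.sum()+1e-9)))
P=cloud(d);B=toB(P);z=P[...,2];s=(z>.105)&(z<.13)&(abs(B[...,0])<.06)&(B[...,1]>0)&(B[...,1]<.14)
b=B[s];A=np.c_[b[:,1],b[:,1]**2,np.ones(len(b))];c=np.linalg.lstsq(A,z[s],rcond=None)[0];print("apex y",-c[0]/2/c[1])
for n in("top0.npz","a4.npz"):
    P=cloud(load(n));z=P[...,2];B=toB(P)
    for nm,(x0,x1,y0,y1,h0,h1) in dict(standing=(-.1,.06,-.46,-.33,.1,.13),jar=(.1,.2,-.02,.12,.09,.125),punnet=(.095,.25,-.19,0.0,.02,.075)).items():
        s=(B[...,0]>x0)&(B[...,0]<x1)&(B[...,1]>y0)&(B[...,1]<y1)&(z>h0)&(z<h1);print(n,nm,s.sum(),np.round(np.median(B[s],axis=0)*1000,1) if s.sum() else 0)
E
```

```text
time: 22.7
position: [0.5305, -0.2089, 0.2407]
tool_rot: [-0.111, 1.571, 0.114]
ft_force: [-0.3, 0.1, -0.6]
grip_width: 0.997
t 22.70 pos [ 0.5305 -0.2089  0.2407] jaw 8.21 downerr [-0.0032  0.0018] B [  -8.  -190.6] F [-0.3  0.1 -0.6] T [-0.15  0.05 -0.  ] g 0.997 q [-0.17  0.15  0.56  1.64 -0.08  1.37  0.54]
rect ((-11.068344116210938, 70.0130844116211), (120.1316909790039, 97.66167449951172), 0.7726259231567383) y range [ 21.94460631 117.0975153 ] x [-70.3293399   48.28676401]
line 0.062 0.0699
line 0.066 0.0698
line 0.07 0.0694
line 0.074 0.0686
line -0.076 0.0696
apex y 0.0707472080623977
top0.npz standing 1524 [ -31.9 -391.7]
top0.npz jar 442 [168.9   0.7]
top0.npz punnet 1547 [ 166.8 -128.4]
a4.npz standing 391 [ -49. -422.]
a4.npz jar 441 [168.9   0.7]
a4.npz punnet 1473 [ 173.5 -124. ]
```

View pics/s9.png

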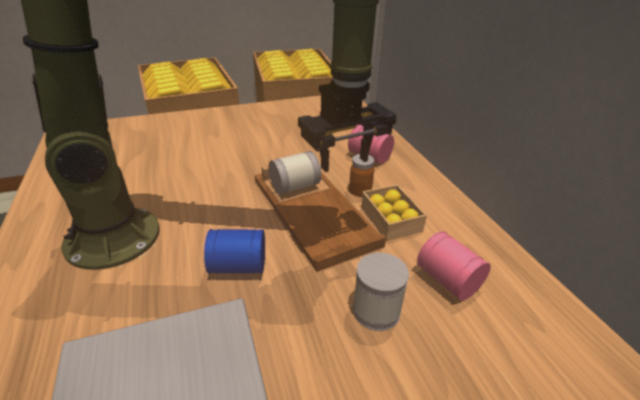

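View pics/a4.png

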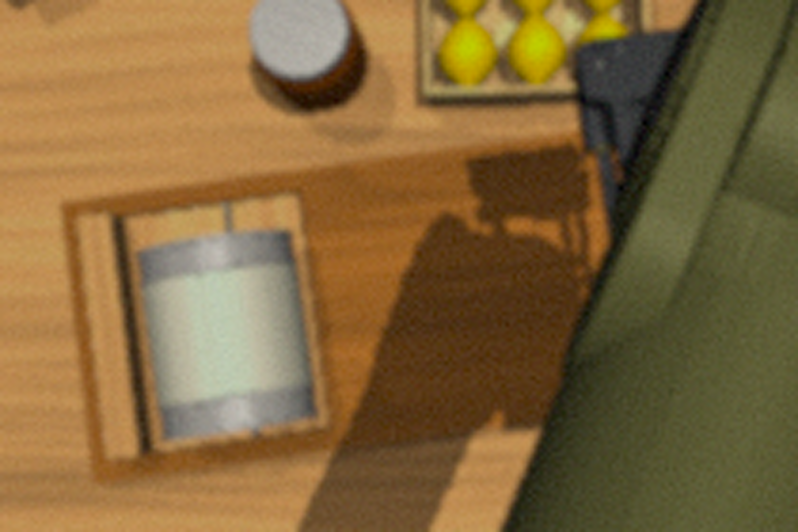

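The tin is at rest: rect centre y 70.0 mm, unchanged from the previous look, against the line at 69.7 mm. In the side picture the standing tin (380,290), jar (362,175) and punnet (393,210) sit as at the start. The arm is clear, so I'm handing in.

```bash
python3 -c "
from bench import workorder;print(workorder.close_job())"
```

```text
the job is handed in; nothing more can be done
None
```

The job is done and was handed in at about 23 s. I lifted the insert out by its kerb, turned it half round and seated it with the kerb at the far end. I then pressed it home with about 20 N and pushed the tin slowly along the board from behind onto the insert, never lifting it.

**Last checks**
- **Insert:** its plate is flush with the runway, within the depth camera's noise of about 0.5 mm.
- **Tin position:** its centre is at board y 70.0 to 70.7 mm by two methods, against the line at about 69.7 mm. It is about 20 mm short of the kerb and was the same in two looks 0.9 s apart.
- **Tin sideways:** it lies about 11 mm off the board's middle towards -x. It measured 8 mm off at the start.
- **Jar:** unmoved by measurement.
- **Standing tin and punnet:** in the final top view the arm partly hid both, so their readings there disagreed with the start. I judged them unmoved from the side picture, where both look the same as at the start.

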